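Dress a starter armature and set the driver tube on it

ROBOT

A 6-joint arm with a two-finger parallel gripper is mounted at the origin on the work surface. World frame = base frame: x ahead of the robot, y to its left, z up, the work surface at z = 0. Lengths are in m, angles in degrees, forces in N, time in s.
With the tool pointing down it reaches from about 0.25 to 0.725 m from the base axis. Payload 9.7 kg.
Tool frame: the origin (TCP) lies midway between the tips of the shut fingers; the grasp point (between the pads) lies 19 mm behind it; z points along the fingers, y is the line along which they close (so a half turn about z gives the same grasp; the last joint's range is limited). The gripper opens to 85 mm and grips with 20 to 120 N. Pads are 22 mm wide; open, the fingers measure 114 mm over their backs; the gripper's body (76 mm by 85 mm) begins 54 mm behind the grasp point. The pads swing forward as they close: fully open they stand 13 mm farther back than shut.
Start: joints at [-72.307, 4.979, 10.078, 95.1, 0, 90], TCP at [0.167, -0.524, 0.231] pointing down, gripper open.
Joint ranges: [-179.16, 179.16], [-48.56, 103.87], [-65.8, 70.77], [-126.05, 130.52], [-82.76, 87.17], [-180, 180]. Speed limits (degrees/s): [127.2, 127.2, 147.25, 180, 180, 180].

INTERFACE

Orientations are given as [roll, pitch, yaw] about the fixed x, y, z axes, in that order (R = Rz(yaw) Ry(pitch) Rx(roll)).
In Python, from workcell import * gives the robot as it stands.
- The arm moves only by the tool servo_tool, never from a script. Its argument "moves" is a list of rows, each a list of 4 numbers: the shift along the world's x, y, z in fractions of the full range, 1 being 60 cm, then the turn about the world's z in shares of 4 rad (1.0 is 4 rad). A call has 1 to 20 rows; each row is the pose to reach, as a shift and turn from the pose commanded when the call began; what a row does not reach only later rows make up. A row lasts 1/12 s, in which the tool goes at most 41.7 mm and 7.16 degrees, less where a joint would pass 70% of its speed; a pose out of reach is approached as far as the arm can. A call with a gripper value outside its range is refused whole. "claw" is the closure, from 0 (fully open) to 1 (shut), set as the call begins (left out, the last holds). The fingers move at their own pace and stop on an object; "force" is the grip in N (left out, the last holds). Time passes only in rows, so rows that repeat a pose let the fingers close. It gives the time, the measured TCP pose, the force, the opening and the grip force at its end, in the units of the state.
- get_obs(): the state, without advancing time (a new reading comes with each control period).
- camera(name): name is "side" or "top"; returns the picture (384x512x3 uint8, red, green, blue); there is no depth.
- get_calibration(name): a dict with "fx", "fy", "cx", "cy" (pixels), "rvec" (rotation vector, rad) and "tvec" (3), from world to camera coordinates, as OpenCV has them. Camera axes: x right, y down, z forward; pixel columns grow to the right and rows downward; lengths in m; the calibration is good to about 2 mm. A picture is of the moment at which its call begins. get_calibration takes no time and is no camera call.
- job_done(): hands the job in; it is judged then, once.
The state is a dict: "time": time; "q": joint angles; "qd": joint speeds; "joint_efforts": joint torques, N m; "ee_pos": TCP position; "tcp_rot": TCP orientation; "wrist_force": force on the tool from outside, world axes, zero at the start; "torque": the same for the moment, N m; "opening": finger opening in m; "grasp_force": force on a finger pad.
Only numpy, scipy, OpenCV 4.12 (cv2) and the standard library are available. Lean on these libraries where they do the work, as an engineer would, in place of code of your own. Each camera call takes 0.05 s, during which the arm holds its last target. There are 200 camera calls.

TASK

Build up the starter armature that stands shaft-up on the bench: slide onto its shaft first the bearing plate (boss up), then the starter drive (pinion up), then the stop collar, each right down onto the one before. Then pull the driver tube sideways out of its spring clip on the tool rack and stand it over the shaft end, thick end down, square on the collar, ready for driving the collar home. Let go of everything and leave the other things on the bench where they are.

Things in the scene. Friction and masses are not known exactly. Their poses are not given: they have to be found in the camera images.
- armature: Starter-motor armature upright in a fixed stand (grey base 100x100x8 mm): dark slotted core 56 mm across, copper end turns, then a 24 mm shoulder, its top (the seat) 85 mm above the bench; bright shaft up from it, 13 mm diameter to 170 mm, then a 9 mm journal, tapering to 5 mm at the tip at 184 mm. Origin: on the shaft axis at the bench surface; z up along the shaft.
- plate: Bearing plate, loose, 0.11 kg: aluminium disc 66 mm across, 6 mm thick, with a central boss 30 mm across rising to 18 mm; through bore 16 mm. Lies flat, boss up; grip it by the boss. Origin: centre of its underside, z up along the bore. Fully home its origin is 85 mm above the armature's origin.
- drive: Starter drive (pinion and clutch), loose, about 0.24 kg, 48 mm tall, through bore 16 mm. From below: sleeve 32 mm across (0-8 mm), flange 44 (8-11), clutch body 46 (11-30), toothed pinion on top (30-48), which fingers grip at 28 mm. Stands pinion up. Origin: centre of its underside, z up along the bore. Fully home on the plate's boss its origin is 103 mm above the armature's origin.
- collar: Stop collar, loose, 0.04 kg: plain steel ring 28 mm outside, 16 mm bore, 12 mm high, with a thin dark groove round it. Lies flat. Origin: centre of its underside, z up along the bore. Fully home on the pinion its origin is 151 mm above the armature's origin.
- tube: Driver tube, loose, about 0.25 kg: steel, 92 mm long, 18 mm through bore; thick end 34 mm across (0-32 mm), slim part 26 mm. Stands thick end down on the rack's base (6 mm), slim part snapped in the rack's middle clip; the top 45 mm are clear above the clip: grip there. Origin: centre of its lower end, z up along the bore. Fully home on the collar its origin is 163 mm above the armature's origin.
- rack: Fixed tool rack: base 75(x) x 150(y) x 6 mm, back plate 56 mm high on +x. Its middle C-shaped spring clip (41-53 mm up) holds the tube, mouth to the rack's -x: pulled level along -x the tube meets up to about 15 N, then snaps out, clear after 40 mm. Upward it is blocked after 3 mm (thick end under the jaws). A fixed 56 mm high punch stands 52 mm to +y. Origin: tube's axis at bench level, z up.
- solenoid: Bystander, loose: starter solenoid standing upright, zinc-coloured can 52 mm across with two copper studs on top, 74 mm high in all. Origin: centre of its underside.
- oiler: Bystander, loose: white plastic oil bottle with red cap, 42 mm across, 110 mm high. Origin: centre of its underside.
- jar: Bystander, loose: small amber glass jar with a dark lid, 44 mm across, 48 mm high. Origin: centre of its underside.
- screwdriver: Bystander, loose: screwdriver with orange handle, 190 mm long, lying along its x axis. Origin: on its axis near the middle, at the bench surface.
There are look-alikes about, which are no part of the job. Leave any purple or red look-alike of the drive alone.

How it is judged:
By the outcome, as a careful person would: the job done as asked, in the order asked, and still so for the second after the job is handed in, with the robot touching nothing.
It also fails if it takes over 112 s, if anything falls off the work surface, if the arm or the gripper's body presses on something with over 40 N, if the wrist force passes 120 N, or if a joint passes its speed limit or range.

## Working session

There is one attempt and no reset: what is moved stays moved. The work goes in short steps, Python scripts to look and compute and a tool call to move; the robot and the scene stay as the last step left them, time stands still between calls to the robot, and variables do not carry over. Pictures are saved under pics/ and viewed, at most 14 in all, crops included, and the job is handed in when it is done.

Besides the shell and the picture viewer there is one more tool, called after "Emit:" as name([rows], argument=value, ...), one row to a line, values as JSON. servo_tool: Moves the arm, as the interface text tells. Its arguments: {"type":"object","properties":{"moves":{"type":"array","items":{"type":"array","items":{"type":"number"}}},"claw":{"type":"number"},"force":{"type":"number"}},"required":["moves"]}

```bash
mkdir -p pics
cat > h.py <<'E'
from workcell import *
import numpy as np, cv2
def snap(n,f):
    im=camera(n); cv2.imwrite(f,im[:,:,::-1]); return im
def cal(n):
    c=get_calibration(n); K=np.array([[c['fx'],0,c['cx']],[0,c['fy'],c['cy']],[0,0,1.]])
    R=cv2.Rodrigues(np.array(c['rvec'],float))[0]; t=np.array(c['tvec'],float).ravel(); return K,R,t
def ray(n,u,v):
    K,R,t=cal(n); return -R.T@t, R.T@np.linalg.solve(K,[u,v,1.])
def onz(n,u,v,z):
    o,d=ray(n,u,v); return o+d*(z-o[2])/d[2]
def proj(n,p):
    K,R,t=cal(n); q=K@(R@np.asarray(p,float)+t); return q[:2]/q[2]
def tri(p1,p2):
    o1,d1=ray('top',*p1); o2,d2=ray('side',*p2)
    d1/=np.linalg.norm(d1); d2/=np.linalg.norm(d2)
    s=np.linalg.lstsq(np.c_[d1,-d2],o2-o1,rcond=None)[0]
    a=o1+d1*s[0]; b=o2+d2*s[1]; return (a+b)/2, np.linalg.norm(a-b)
E
python3 - <<'E'
from h import *
for n in('top','side'):
    im=snap(n,f'pics/{n}0.png'); cv2.imwrite(f'pics/{n}0b.png',cv2.resize(im[:,:,::-1],(800,600),interpolation=cv2.INTER_CUBIC))
    o,_=ray(n,0,0); print(n,o,cal(n)[0][0,0], onz(n,256,192,0))
print(get_obs())
E
```

```text
top [ 0.46632669 -0.01436781  0.97453038] 423.8011891068012 [ 0.56207757 -0.0043543   0.        ]
side [0.32494008 0.71773213 0.51304848] 383.2181051751189 [ 0.56222533 -0.08122548  0.        ]
{'time': 0.1, 'q': array([-7.23090963e+01,  5.00666991e+00,  1.00390259e+01,  9.50979195e+01,
       -2.27713686e-04,  8.99991917e+01]), 'qd': array([-0.21511393, -0.13166958,  0.14848924, -0.02646021, -0.00920036,
       -0.06371186]), 'joint_efforts': array([ 5.99013474e-04, -5.21563411e+01,  4.65652692e+01,  1.59185054e-02,
        1.59708321e-05, -9.80259330e-06]), 'ee_pos': array([ 0.16707471, -0.52380507,  0.23066651]), 'tcp_rot': array([-1.79934437e+02,  2.26788642e-04,  1.76917123e+01]), 'wrist_force': array([-0.26870139,  0.09078782, -0.0439936 ]), 'torque': array([0.05541756, 0.00038355, 0.0059487 ]), 'grasp_force': 0.0, 'opening': 0.08566115523366157}
```

View pics/top0b.png

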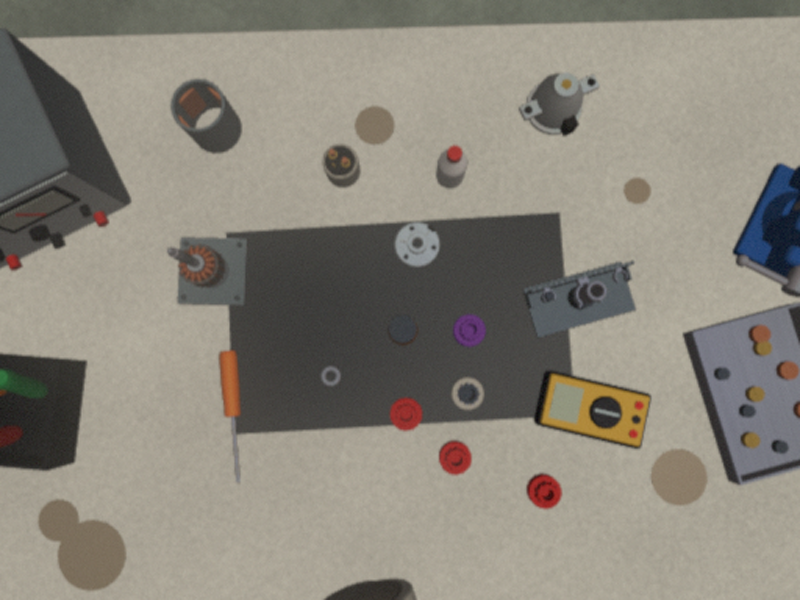

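View pics/side0b.png

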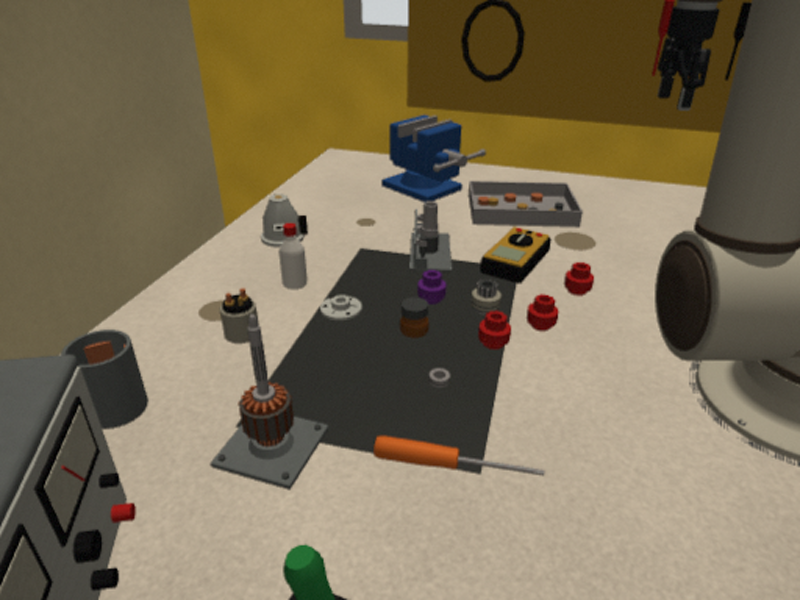

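Top view (800-wide px): armature (200,260) with tip (172,252), plate (417,243), collar (331,376), tube in rack (595,290), jar (403,330). Could be taken for the drive: grey (468,392), purple (468,330), red (406,413), (455,457) and (545,491). I choose the grey one. For the collar, the only candidate is the ring at (331,376). For the tube, rack items are at (548,296), (595,290) and (622,270), and I choose the middle one. Next, a crop to check and measure.

Run:
```python
from h import *
S=1/1.5625
def tiles(n,cs,h,out):
    im=cv2.imread(f'pics/{n}0.png'); L=[]
    for (u,v) in cs:
        x,y=int(u*S)-h,int(v*S)-h; c=im[max(y,0):y+2*h,max(x,0):x+2*h]
        t=cv2.resize(c,(266,266),interpolation=cv2.INTER_CUBIC); cv2.putText(t,f'{x},{y}',(3,12),0,.45,(0,255,255),1); L.append(t)
    cv2.imwrite(out,np.vstack([np.hstack(L[:3]),np.hstack(L[3:])]))
tiles('top',[(200,262),(417,243),(468,392),(331,376),(595,290),(172,252)],27,'pics/tt.png')
tiles('side',[(260,340),(341,306),(487,294),(440,376),(430,235),(268,400)],27,'pics/ts.png')
```

```text
(no output)
```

View pics/tt.png

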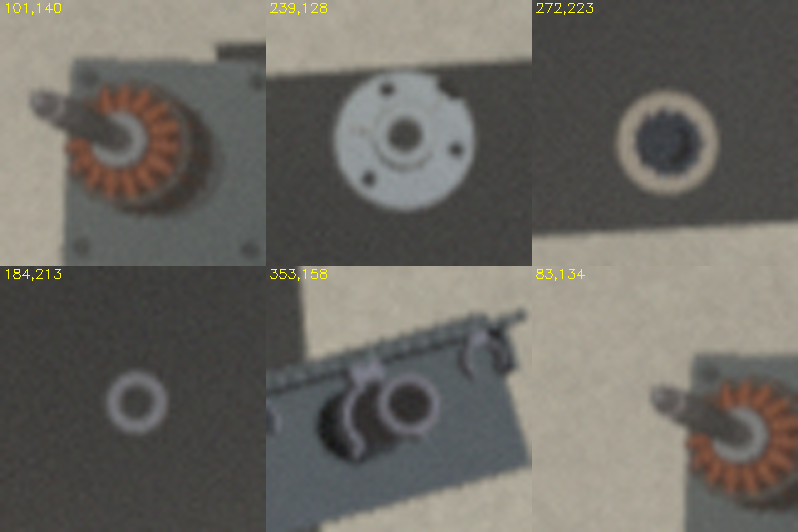

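View pics/ts.png

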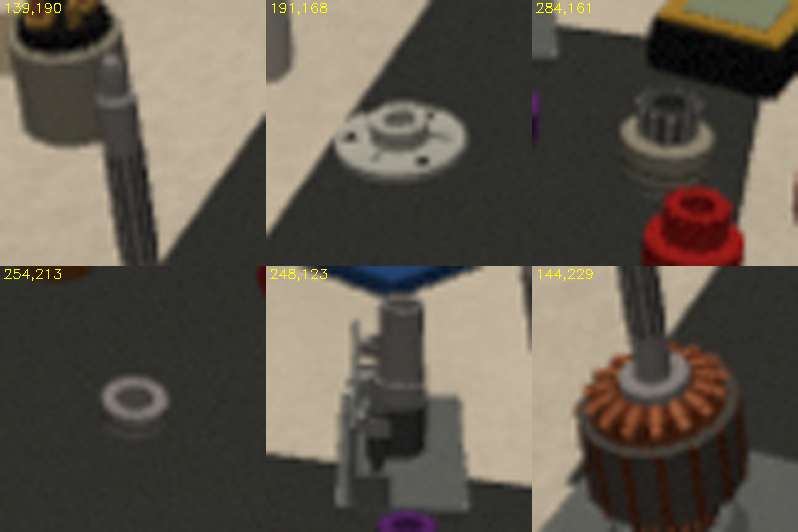

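Tiles confirm the choices. The grey drive has a beige clutch with a dark toothed pinion, and the plate is boss up. The collar is a plain ring, and the tube stands in the middle clip. Shaft tip is at tile (41,103) top and (110,60) side. Now measure with contours and rays.

```bash
cat > m.py <<'E'
from h import *
k=54/266
def P(x0,y0,a,b): return (x0+(a+.5)*k-.5, y0+(b+.5)*k-.5)
def blob(n,x0,y0,cx,cy,thr,f=None,sz=54):
    im=cv2.imread(f or f'pics/{n}0.png')[y0:y0+sz,x0:x0+sz]; g=cv2.resize(im,None,fx=4,fy=4,interpolation=cv2.INTER_CUBIC).max(2)
    m=(g>thr).astype(np.uint8); N,l,s,c=cv2.connectedComponentsWithStats(m)
    j=min(range(1,N),key=lambda i: np.hypot(*(c[i]/4-[cx,cy])) if s[i,4]>100 else 1e9)
    cs,_=cv2.findContours((l==j).astype(np.uint8),cv2.RETR_EXTERNAL,cv2.CHAIN_APPROX_NONE)
    e=cv2.fitEllipse(cv2.convexHull(max(cs,key=len)))
    return ((e[0][0]+.5)/4-.5+x0,(e[0][1]+.5)/4-.5+y0),(e[1][0]/4,e[1][1]/4)
E
python3 - <<'E'
from m import *
np.set_printoptions(precision=4,suppress=True)
tip=tri(P(101,140,41,103),P(139,190,110,60)); print('tip',tip)
print('shoulder',tri(P(101,140,118,138),P(144,229,121,112)), onz('top',*P(101,140,118,138),.085), onz('side',*P(144,229,121,112),.085))
print('tip onz',onz('top',*P(101,140,41,103),.184),onz('side',*P(139,190,110,60),.184))
tt,ts=P(353,158,142,139),P(248,123,137,37); print('tube',tri(tt,ts),onz('top',*tt,.098),onz('side',*ts,.098))
for nm,n,x,y,cx,cy,t,z in [('plate','top',239,128,28,28,110,.006),('drive','top',272,223,27,29,105,.030),('collar','top',184,213,28,28,85,.012),('plate','side',191,168,27,28,95,.006),('drive','side',284,161,27,28,90,.030),('collar','side',254,213,27,27,80,.012)]:
    c,ax=blob(n,x,y,cx,cy,t); d=np.linalg.norm(ray(n,0,0)[0]-onz(n,*c,z)); print(nm,n,c,'dia mm',np.array(ax)/cal(n)[0][0,0]*d*1000,'at z',onz(n,*c,z))
# boss / pinion top centres by hand
pb=P(239,128,138,134),P(191,168,134,114); print('boss top',tri(*pb),onz('top',*pb[0],.018),onz('side',*pb[1],.018))
dp=P(272,223,136,142),P(284,161,139,97); print('pinion top',tri(*dp),onz('top',*dp[0],.048),onz('side',*dp[1],.048))
cp=P(184,213,136,137),P(254,213,134,133); print('collar top',tri(*cp),onz('top',*cp[0],.012),onz('side',*cp[1],.012))
# rack base corners
a,b=[onz('top',*p,.056)[:2] for p in (P(353,158,5,118),P(353,158,255,50))]; print('rack back dir deg',np.degrees(np.arctan2(-(a-b)[0],(a-b)[1])))
E
```

```text
tip (array([0.6114, 0.274 , 0.1812]), np.float64(0.003181351931859174))
shoulder (array([0.6123, 0.2757, 0.081 ]), np.float64(0.0006008689358037537)) [0.6113 0.2743 0.085 ] [0.6099 0.2798 0.085 ]
tip onz [0.6094 0.2722 0.184 ] [0.6108 0.2777 0.184 ]
tube (array([ 0.5609, -0.2652,  0.0962]), np.float64(0.0007401936944102309)) [ 0.5603 -0.2647  0.098 ] [ 0.5602 -0.2608  0.098 ]
plate top (265.3629684448242, 131.82749557495117) dia mm [128.2879 176.2348] at z [ 0.7014 -0.0286  0.006 ]
drive top (298.99860763549805, 251.55176544189453) dia mm [46.1335 47.1445] at z [ 0.4252 -0.0973  0.03  ]
collar top (211.32763290405273, 240.27424430847168) dia mm [28.6645 29.0952] at z [0.4529 0.0987 0.012 ]
plate side (208.5620994567871, 190.71756744384766) dia mm [111.8463 158.9827] at z [ 0.6759 -0.042   0.006 ]
drive side (310.9594211578369, 187.98508071899414) dia mm [23.8561 46.0969] at z [ 0.4251 -0.0927  0.03  ]
collar side (280.9135036468506, 239.4530143737793) dia mm [18.8301 28.3499] at z [0.4529 0.1024 0.012 ]
boss top (array([ 0.6453, -0.0302,  0.0183]), np.float64(0.0004561814161313658)) [ 0.6451 -0.0303  0.018 ] [ 0.6458 -0.0307  0.018 ]
pinion top (array([ 0.4258, -0.0961,  0.0497]), np.float64(0.0010751504242388886)) [ 0.4262 -0.0962  0.048 ] [ 0.4256 -0.0993  0.048 ]
collar top (array([0.4531, 0.0994, 0.0092]), np.float64(0.0011200386898559914)) [0.4526 0.099  0.012 ] [0.453  0.1029 0.012 ]
rack back dir deg 14.20127393610152
```

The manual's scale: shifts go in shares of 60 cm and turns go in shares of 4 rad. Converting my numbers, 49.35 cm is 0.8225, 47.8 cm is 0.7967, 1.262 rad is 0.3155.

Emit:
servo_tool([
  [0.7967,0.8225,-0.2167,0.3155],
  [0.7967,0.8225,-0.2167,0.3155],
  [0.7967,0.8225,-0.2167,0.3155],
  [0.7967,0.8225,-0.2167,0.3155],
  [0.7967,0.8225,-0.2167,0.3155],
  [0.7967,0.8225,-0.2167,0.3155],
  [0.7967,0.8225,-0.2167,0.3155],
  [0.7967,0.8225,-0.2167,0.3155],
  [0.7967,0.8225,-0.2167,0.3155],
  [0.7967,0.8225,-0.2167,0.3155],
  [0.7967,0.8225,-0.2167,0.3155],
  [0.7967,0.8225,-0.2167,0.3155],
  [0.7967,0.8225,-0.2167,0.3155],
  [0.7967,0.8225,-0.2167,0.3155],
  [0.7967,0.8225,-0.2167,0.3155],
  [0.7967,0.8225,-0.2167,0.3155],
  [0.7967,0.8225,-0.2167,0.3155],
  [0.7967,0.8225,-0.2167,0.3155],
  [0.7967,0.8225,-0.2167,0.3155],
  [0.7967,0.8225,-0.2167,0.3155],
], claw=0.35, force=40)

```text
time: 1.77
ee_pos: [0.6447, -0.0306, 0.1008]
tcp_rot: [-179.9, 0.0, 90.0]
wrist_force: [0.1, -0.4, -0.3]
opening: 0.0553
grasp_force: 0.0
```

```bash
python3 -c "
from h import *
print(get_obs())"
```

```text
{'time': 1.7667, 'q': array([-2.70996101e+00,  1.75678199e+01,  1.02360894e+01,  8.27385506e+01,
       -1.34226534e-02,  8.72695820e+01]), 'qd': array([-1.09892778, -1.40896239, -0.31035851, -0.01701615,  0.01901236,
        0.14200193]), 'joint_efforts': array([ 1.47824496e+00, -6.44980216e+01,  4.69419479e+01, -1.11172535e-01,
        5.59293944e-02,  2.64228618e-02]), 'ee_pos': array([ 0.64471421, -0.03058313,  0.10080576]), 'tcp_rot': array([-1.79929159e+02,  1.00594450e-02,  9.00204715e+01]), 'wrist_force': array([ 0.06536276, -0.38463706, -0.25991434]), 'torque': array([0.05301908, 0.02173328, 0.01019337]), 'grasp_force': 0.0, 'opening': 0.055275083253127764}
```

In the tool's units: -9.3 cm is -0.155, -8 cm is -0.1333.

Emit:
servo_tool([
  [0,0,-0.05,0],
  [0,0,-0.1,0],
  [0,0,-0.1333,0],
  [0,0,-0.155,0],
  [0,0,-0.155,0],
  [0,0,-0.155,0],
  [0,0,-0.155,0],
])

```text
time: 2.35
ee_pos: [0.646, -0.031, 0.0103]
tcp_rot: [179.9, 0.0, 90.0]
wrist_force: [-0.7, -0.1, 0.4]
opening: 0.0556
grasp_force: 0.0
```

Emit:
servo_tool([
  [0,0,0,0],
  [0,0,0,0],
  [0,0,0,0],
  [0,0,0,0],
  [0,0,0,0],
  [0,0,0,0],
  [0,0,0,0],
  [0,0,0,0],
], claw=1)

```text
time: 3.02
ee_pos: [0.646, -0.0306, 0.0101]
tcp_rot: [179.9, 0.0, 90.0]
wrist_force: [-1.3, 0.4, 5.7]
opening: 0.0274
grasp_force: 39.1
```

In the tool's units: 30.4 cm is 0.5067, -3.45 cm is -0.0575.

Emit:
servo_tool([
  [0,0,0.0333,0],
  [0,0,0.1,0],
  [0,0,0.1667,0],
  [0,0,0.2333,0],
  [0,0,0.3,0],
  [0,0,0.3667,0],
  [-0.0083,0.0667,0.3667,0],
  [-0.0167,0.1333,0.3667,0],
  [-0.025,0.2,0.3667,0],
  [-0.0333,0.2667,0.3667,0],
  [-0.0417,0.3333,0.3667,0],
  [-0.05,0.4,0.3667,0],
  [-0.055,0.45,0.3667,0],
  [-0.0575,0.4883,0.3667,0],
  [-0.0575,0.5067,0.3667,0],
  [-0.0575,0.5067,0.3667,0],
  [-0.0575,0.5067,0.3667,0],
  [-0.0575,0.5067,0.3667,0],
])

```text
time: 4.52
ee_pos: [0.6109, 0.2724, 0.2285]
tcp_rot: [180.0, 0.0, 90.0]
wrist_force: [-0.2, -0.6, -0.6]
opening: 0.0275
grasp_force: 39.9
```

Run:
```python
from h import *
s=get_obs(); print(s['ee_pos'],s['wrist_force'])
a=snap('top','pics/t1.png'); b=snap('side','pics/s1.png')
p=s['ee_pos']; 
L=[]
for n,i in(('top',a),('side',b)):
    u,v=proj(n,p).astype(int); print(n,u,v); c=i[max(0,v-60):v+60,max(0,u-60):u+60,::-1]; L.append(cv2.resize(c,(400,400),interpolation=cv2.INTER_CUBIC)); print(c.shape)
cv2.imwrite('pics/c1.png',np.hstack(L))
```

```text
[0.61090891 0.27242579 0.22849291] [-0.22063647 -0.55254118 -0.61028243]
top 99 155
(120, 120, 3)
side 158 175
(120, 120, 3)
```

View pics/c1.png

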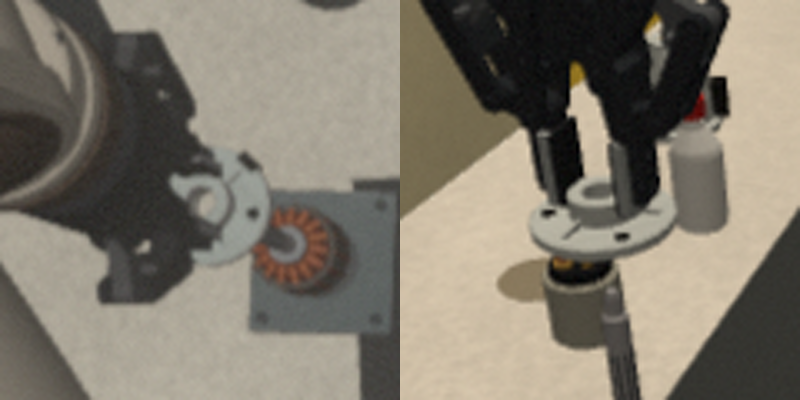

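The plate is held level. Its bore is at top (101.4,155.9) and side (156.5,171.6), and the shaft tip at side is about (162,202). Now compute the relative offset.

Run:
```python
from m import *
np.set_printoptions(precision=4,suppress=True)
z=.2364
print(onz('top',101.4,155.9,z),onz('side',156.5,171.6,z))
print('tip',onz('top',*P(101,140,41,103),.184),onz('side',*P(139,190,110,60),.184))
# shaft shoulder step 13->9mm z=.170 in side: tile y~98
print(onz('side',*P(139,190,114,96),.170))
print('tip in s1 crop',onz('side',98+(613-400)*.3,115+290*.3,.184))
```

```text
[0.6085 0.2668 0.2364] [0.612  0.2755 0.2364]
tip [0.6094 0.2722 0.184 ] [0.6108 0.2777 0.184 ]
[0.6114 0.2776 0.17  ]
tip in s1 crop [0.6091 0.2778 0.184 ]
```

In the tool's units: -4.3 cm is -0.0717, -3.5 cm is -0.0583.

Emit:
servo_tool([
  [-0.0008,0.0017,0,0],
  [-0.0008,0.0017,-0.0167,0],
  [-0.0008,0.0017,-0.0333,0],
  [-0.0008,0.0017,-0.05,0],
  [-0.0008,0.0017,-0.0583,0],
  [-0.0008,0.0017,-0.0667,0],
  [-0.0008,0.0017,-0.0717,0],
  [-0.0008,0.0017,-0.0717,0],
  [-0.0008,0.0017,-0.0717,0],
])

```text
time: 5.37
ee_pos: [0.6102, 0.2744, 0.1856]
tcp_rot: [180.0, -0.0, 90.0]
wrist_force: [-0.3, -0.1, -2.1]
opening: 0.0275
grasp_force: 39.9
```

In the tool's units: -1.6 cm is -0.0267, -1.2 cm is -0.02.

Emit:
servo_tool([
  [0,0,-0.0067,0],
  [0,0,-0.0133,0],
  [0,0,-0.02,0],
  [0,0,-0.0267,0],
  [0,0,-0.0267,0],
  [0,0,-0.0267,0],
])

```text
time: 5.87
ee_pos: [0.61, 0.2745, 0.1688]
tcp_rot: [-180.0, 0.0, 90.0]
wrist_force: [0.3, -0.2, -0.5]
opening: 0.0275
grasp_force: 39.9
```

In the tool's units: -5 cm is -0.0833, -4.6 cm is -0.0767.

Emit:
servo_tool([
  [0,0,-0.0133,0],
  [0,0,-0.0267,0],
  [0,0,-0.04,0],
  [0,0,-0.0533,0],
  [0,0,-0.0667,0],
  [0,0,-0.0767,0],
  [0,0,-0.0833,0],
  [0,0,-0.0833,0],
  [0,0,-0.0833,0],
])

```text
time: 6.62
ee_pos: [0.6101, 0.2745, 0.1192]
tcp_rot: [-180.0, 0.0, 90.0]
wrist_force: [-0.5, 0.7, -1.0]
opening: 0.0274
grasp_force: 39.9
```

Emit:
servo_tool([
  [0,0,0,0],
  [0,0,0,0],
  [0,0,0,0],
  [0,0,0,0],
  [0,0,0,0],
  [0,0,0,0],
], claw=0.4)

```text
time: 7.12
ee_pos: [0.6102, 0.2745, 0.1195]
tcp_rot: [180.0, -0.0, 90.0]
wrist_force: [0.8, -0.4, -0.4]
opening: 0.0514
grasp_force: 0.0
```

Run:
```python
from h import *
b=snap('side','pics/s2.png'); u,v=proj('side',(.61,.275,.1)).astype(int); print(u,v)
cv2.imwrite('pics/c2.png',cv2.resize(b[v-70:v+50,u-60:u+60,::-1],(480,480),interpolation=cv2.INTER_CUBIC))
```

```text
168 242
```

View pics/c2.png

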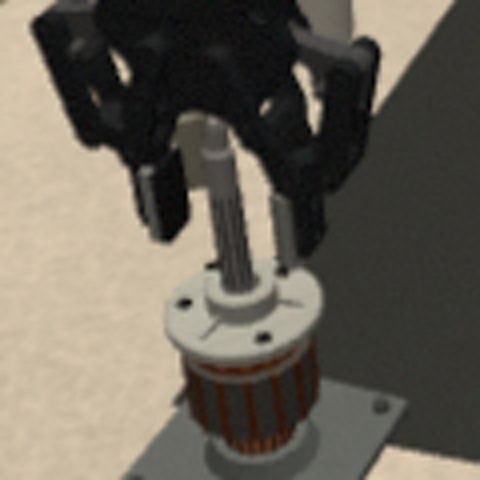

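The plate sits level at the bottom of the shaft. Next, the grey drive.

In the tool's units: -37.15 cm is -0.6192, -36.4 cm is -0.6067.

Emit:
servo_tool([
  [0,0,0.0667,0],
  [0,0,0.1333,0],
  [0,0,0.2,0],
  [-0.0167,-0.0333,0.2167,0],
  [-0.0467,-0.0933,0.2167,0],
  [-0.0767,-0.1533,0.2167,0],
  [-0.1067,-0.2133,0.2167,0],
  [-0.1367,-0.2733,0.2167,0],
  [-0.1667,-0.3333,0.2,0],
  [-0.1967,-0.3933,0.15,0],
  [-0.2267,-0.4533,0.1,0],
  [-0.2567,-0.5133,0.05,0],
  [-0.2867,-0.5733,0,0],
  [-0.3033,-0.6067,-0.0167,0],
  [-0.3075,-0.6192,-0.0167,0],
  [-0.3075,-0.6192,-0.0167,0],
  [-0.3075,-0.6192,-0.0167,0],
  [-0.3075,-0.6192,-0.0167,0],
])

```text
time: 8.67
ee_pos: [0.4261, -0.0969, 0.11]
tcp_rot: [179.9, 0.0, 90.0]
wrist_force: [0.7, 0.5, -0.7]
opening: 0.0514
grasp_force: 0.0
```

Run:
```python
from h import *
s=get_obs(); print(s['ee_pos'])
a=snap('top','pics/t3.png'); b=snap('side','pics/s3.png')
L=[]
for n,i in(('top',a),('side',b)):
    u,v=proj(n,(.4255,-.0968,.05)).astype(int); L.append(cv2.resize(i[v-50:v+50,u-50:u+50,::-1],(400,400),interpolation=cv2.INTER_CUBIC)); print(n,u,v)
cv2.imwrite('pics/c3.png',np.hstack(L))
```

```text
[ 0.42611027 -0.09685924  0.10995003]
top 299 251
side 311 180
```

View pics/c3.png

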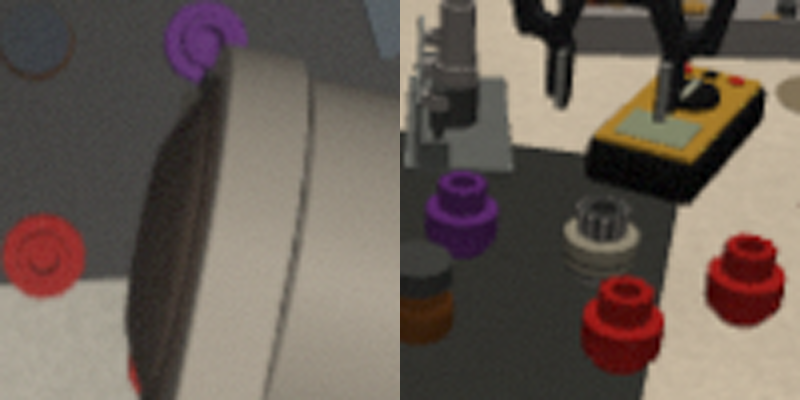

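The grey drive is at side crop (602,215), with the fingers straddling above it. Going down.

In the tool's units: -7.6 cm is -0.1267, -7 cm is -0.1167.

Emit:
servo_tool([
  [0,0,-0.0333,0],
  [0,0,-0.0667,0],
  [0,0,-0.1,0],
  [0,0,-0.1167,0],
  [0,0,-0.1267,0],
  [0,0,-0.1267,0],
  [0,0,-0.1267,0],
])

```text
time: 9.35
ee_pos: [0.4262, -0.0968, 0.0341]
tcp_rot: [180.0, 0.0, 90.0]
wrist_force: [0.3, 0.5, -0.0]
opening: 0.0514
grasp_force: 0.0
```

Emit:
servo_tool([
  [0,0,0,0],
  [0,0,0,0],
  [0,0,0,0],
  [0,0,0,0],
  [0,0,0,0],
  [0,0,0,0],
  [0,0,0,0],
  [0,0,0,0],
], claw=1, force=50)

```text
time: 10.02
ee_pos: [0.4263, -0.0972, 0.0346]
tcp_rot: [179.9, 0.0, 90.0]
wrist_force: [-0.4, -0.2, 5.6]
opening: 0.0257
grasp_force: 48.8
```

In the tool's units: 37.15 cm is 0.6192, 18.45 cm is 0.3075.

Emit:
servo_tool([
  [0,0,0.05,0],
  [0,0,0.1167,0],
  [0,0,0.1833,0],
  [0,0,0.25,0],
  [0.02,0.04,0.3,0],
  [0.0467,0.0933,0.3333,0],
  [0.0733,0.1483,0.3617,0],
  [0.1033,0.2083,0.3617,0],
  [0.1333,0.2683,0.3617,0],
  [0.1633,0.3283,0.3617,0],
  [0.1933,0.3883,0.3617,0],
  [0.2233,0.45,0.3617,0],
  [0.2533,0.51,0.3617,0],
  [0.2833,0.57,0.3617,0],
  [0.3017,0.6067,0.3617,0],
  [0.3075,0.6192,0.3617,0],
  [0.3075,0.6192,0.3617,0],
  [0.3075,0.6192,0.3617,0],
  [0.3075,0.6192,0.3617,0],
])

```text
time: 11.6
ee_pos: [0.6099, 0.2733, 0.2508]
tcp_rot: [180.0, 0.0, 89.9]
wrist_force: [0.2, -0.2, -1.2]
opening: 0.0258
grasp_force: 50.0
```

Run:
```python
from h import *
s=get_obs(); print(s['ee_pos'],s['wrist_force'])
a=snap('top','pics/t4.png'); b=snap('side','pics/s4.png')
L=[]
for n,i in(('top',a),('side',b)):
    u,v=proj(n,(.61,.2745,.22)).astype(int); u0=max(u-40,0); v0=max(0,v-40); L.append(cv2.resize(i[v0:v0+80,u0:u0+80,::-1],(400,400),interpolation=cv2.INTER_CUBIC)); print(n,u0,v0)
cv2.imwrite('pics/c4.png',np.hstack(L))
```

```text
[0.60990062 0.27332662 0.25082659] [ 0.21086972 -0.23399968 -1.23136916]
top 60 116
side 119 140
```

View pics/c4.png

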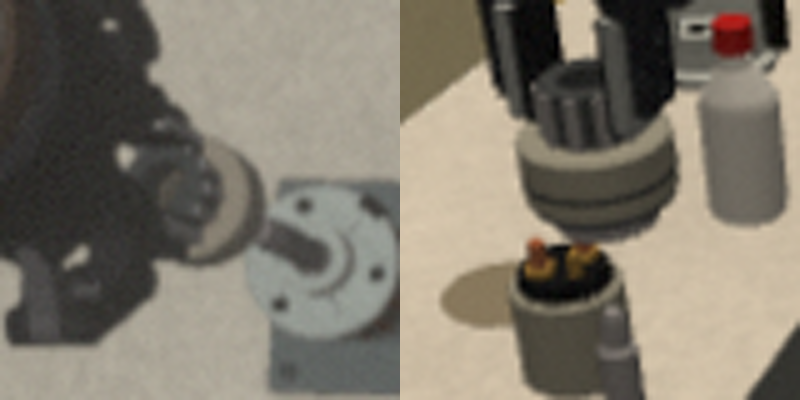

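Run:
```python
from h import *
k=.2
for a,b,z in((599,143,.2463),(599,147,.2463),(583,77,.2643)): print(onz('side',119+(a-400+.5)*k-.5,140+(b+.5)*k-.5,z))
print(onz('side',119+(614-400+.5)*k-.5,140+(312+.5)*k-.5,.184))
print(onz('side',119+(618-400+.5)*k-.5,140+(350+.5)*k-.5,.170))
```

```text
[0.60423157 0.28122413 0.2463    ]
[0.6030112  0.28343835 0.2463    ]
[0.6098846  0.27565034 0.2643    ]
[0.60982246 0.27799989 0.184     ]
[0.61002683 0.27864558 0.17      ]
```

In the tool's units: -6 cm is -0.1, 0.05 cm is 0.0008.

Emit:
servo_tool([
  [0,0.0008,0,0],
  [0,0.0008,-0.0167,0],
  [0,0.0008,-0.0333,0],
  [0,0.0008,-0.05,0],
  [0,0.0008,-0.0583,0],
  [0,0.0008,-0.0667,0],
  [0,0.0008,-0.0733,0],
  [0,0.0008,-0.08,0],
  [0,0.0008,-0.0867,0],
  [0,0.0008,-0.0933,0],
  [0,0.0008,-0.1,0],
  [0,0.0008,-0.1,0],
  [0,0.0008,-0.1,0],
])

```text
time: 12.78
ee_pos: [0.6103, 0.275, 0.1899]
tcp_rot: [180.0, 0.0, 90.0]
wrist_force: [2.4, 0.3, -3.0]
opening: 0.0258
grasp_force: 49.8
```

In the tool's units: -5.1 cm is -0.085, -4.9 cm is -0.0817.

Emit:
servo_tool([
  [0,0,-0.0117,0],
  [0,0,-0.0233,0],
  [0,0,-0.035,0],
  [0,0,-0.0467,0],
  [0,0,-0.0583,0],
  [0,0,-0.07,0],
  [0,0,-0.0767,0],
  [0,0,-0.0817,0],
  [0,0,-0.085,0],
  [0,0,-0.085,0],
  [0,0,-0.085,0],
])

```text
time: 13.7
ee_pos: [0.6102, 0.275, 0.1389]
tcp_rot: [-180.0, 0.0, 90.0]
wrist_force: [5.8, 0.3, -4.8]
opening: 0.0255
grasp_force: 49.8
```

In the tool's units: -0.2 cm is -0.0033, -0.1 cm is -0.0017.

Emit:
servo_tool([
  [0,0,-0.0017,0],
  [0,0,-0.0033,0],
  [0,0,-0.0033,0],
  [0,0,-0.0033,0],
])

```text
time: 14.03
ee_pos: [0.6102, 0.2751, 0.1377]
tcp_rot: [180.0, -0.0, 90.0]
wrist_force: [4.0, 0.2, 1.0]
opening: 0.0256
grasp_force: 50.2
```

Emit:
servo_tool([
  [0,0,0,0],
  [0,0,0,0],
  [0,0,0,0],
  [0,0,0,0],
  [0,0,0,0],
  [0,0,0,0],
], claw=0.4)

```text
time: 14.53
ee_pos: [0.61, 0.275, 0.1372]
tcp_rot: [-180.0, 0.0, 90.0]
wrist_force: [0.0, -0.6, 0.1]
opening: 0.0515
grasp_force: 0.0
```

In the tool's units: -17.6 cm is -0.2933, -15.73 cm is -0.2622.

Emit:
servo_tool([
  [0,0,0.0667,0],
  [0,0,0.1333,0],
  [0,0,0.1833,0],
  [-0.0333,-0.0367,0.2,0],
  [-0.075,-0.0833,0.2,0],
  [-0.1167,-0.13,0.1833,0],
  [-0.1583,-0.1767,0.1333,0],
  [-0.2,-0.2233,0.0833,0],
  [-0.2333,-0.2617,0.0167,0],
  [-0.2533,-0.2833,-0.05,0],
  [-0.2622,-0.2933,-0.1,0],
  [-0.2622,-0.2933,-0.1333,0],
  [-0.2622,-0.2933,-0.1333,0],
  [-0.2622,-0.2933,-0.1333,0],
])

```text
time: 15.7
ee_pos: [0.4521, 0.0988, 0.0571]
tcp_rot: [-179.9, 0.0, 90.0]
wrist_force: [0.1, 0.2, 1.3]
opening: 0.0515
grasp_force: 0.0
```

Run:
```python
from h import *
s=get_obs(); print(s['ee_pos'],s['wrist_force'])
a=snap('side','pics/s5.png')
L=[]
for p,h in(((.61,.2745,.13),40),((.4528,.099,.02),40)):
    u,v=proj('side',p).astype(int); L.append(cv2.resize(a[v-h:v+h,u-h:u+h,::-1],(400,400),interpolation=cv2.INTER_CUBIC)); print(u-h,v-h)
cv2.imwrite('pics/c5.png',np.hstack(L))
```

```text
[0.45209553 0.09879769 0.05712997] [0.06350705 0.17423137 1.34491215]
126 188
241 195
```

View pics/c5.png

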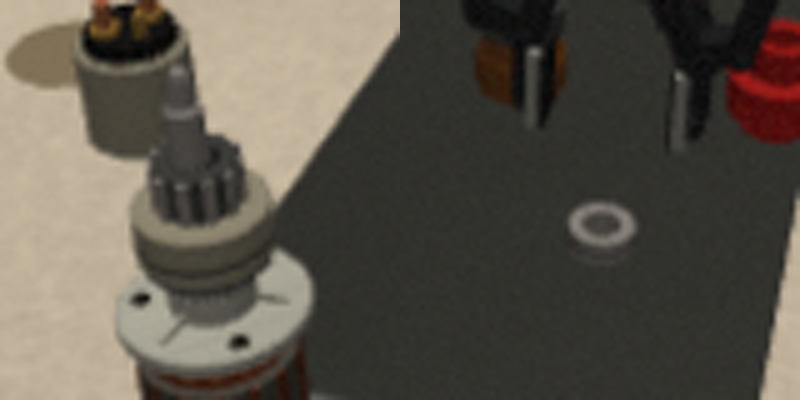

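The drive is seated on the plate (left tile), and the collar at (602,222) lies between the fingers. Grip the collar.

In the tool's units: -5.4 cm is -0.09, -5 cm is -0.0833.

Emit:
servo_tool([
  [0,0,-0.0333,0],
  [0,0,-0.0667,0],
  [0,0,-0.0833,0],
  [0,0,-0.09,0],
  [0,0,-0.09,0],
  [0,0,-0.09,0],
])

```text
time: 16.25
ee_pos: [0.4538, 0.0994, 0.0047]
tcp_rot: [179.9, -0.0, 90.0]
wrist_force: [-0.8, -0.5, 0.6]
opening: 0.0514
grasp_force: 0.0
```

Emit:
servo_tool([
  [0,0,0,0],
  [0,0,0,0],
  [0,0,0,0],
  [0,0,0,0],
  [0,0,0,0],
  [0,0,0,0],
  [0,0,0,0],
  [0,0,0,0],
], claw=1, force=40)

```text
time: 16.92
ee_pos: [0.4536, 0.0992, 0.0047]
tcp_rot: [179.9, -0.0, 90.0]
wrist_force: [-0.8, 0.8, 6.5]
opening: 0.0252
grasp_force: 38.9
```

In the tool's units: 22 cm is 0.3667, 17.55 cm is 0.2925.

Emit:
servo_tool([
  [0,0,0.05,0],
  [0,0,0.1167,0],
  [0,0,0.1833,0],
  [0,0,0.25,0],
  [0.0167,0.0183,0.3083,0],
  [0.05,0.055,0.35,0],
  [0.09,0.1,0.3667,0],
  [0.13,0.145,0.3667,0],
  [0.17,0.19,0.3667,0],
  [0.21,0.2333,0.3667,0],
  [0.2433,0.2717,0.3667,0],
  [0.2583,0.2883,0.3667,0],
  [0.2625,0.2925,0.3667,0],
  [0.2625,0.2925,0.3667,0],
  [0.2625,0.2925,0.3667,0],
  [0.2625,0.2925,0.3667,0],
])

```text
time: 18.25
ee_pos: [0.6099, 0.2737, 0.2241]
tcp_rot: [180.0, -0.0, 90.0]
wrist_force: [1.1, 0.3, -0.8]
opening: 0.0253
grasp_force: 39.5
```

Run:
```python
from h import *
s=get_obs(); print(s['ee_pos'],s['wrist_force'])
a=snap('top','pics/t6.png'); b=snap('side','pics/s6.png')
L=[]
for n,i in(('top',a),('side',b)):
    u,v=proj(n,(.61,.2745,.22)).astype(int); u0=max(u-30,0); v0=max(0,v-30); L.append(cv2.resize(i[v0:v0+60,u0:u0+60,::-1],(400,400),interpolation=cv2.INTER_CUBIC)); print(n,u0,v0)
cv2.imwrite('pics/c6.png',np.hstack(L))
```

```text
[0.60990733 0.27368057 0.22409643] [ 1.08647704  0.28777009 -0.76036036]
top 70 126
side 129 150
```

View pics/c6.png

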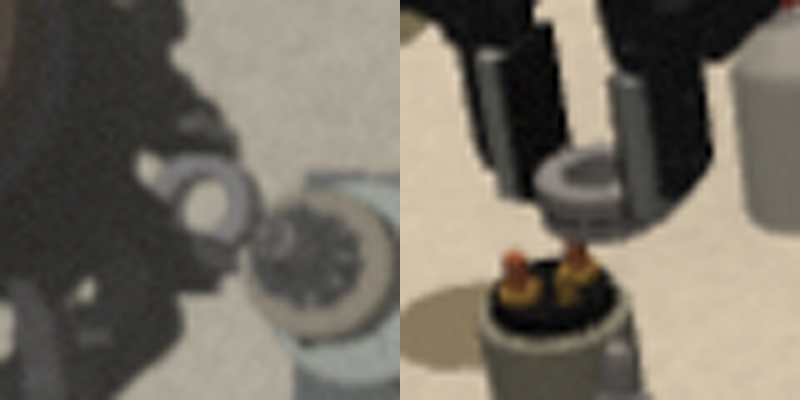

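Run:
```python
from h import *
k=.15
T=lambda a,b,z: onz('top',70+(a+.5)*k-.5,126+(b+.5)*k-.5,z).round(4)
Sd=lambda a,b,z: onz('side',129+(a-400+.5)*k-.5,150+(b+.5)*k-.5,z).round(4)
print('bore',T(207,203,.2254),Sd(594,175,.2314)); print('tip',T(272,238,.184),Sd(617,350,.184))
```

```text
bore [0.6104 0.2724 0.2254] [0.609  0.2788 0.2314]
tip [0.6079 0.2694 0.184 ] [0.6101 0.2783 0.184 ]
```

In the tool's units: -5.9 cm is -0.0983, -5.6 cm is -0.0933.

Emit:
servo_tool([
  [0,0,-0.0167,0],
  [0,0,-0.0333,0],
  [0,0,-0.05,0],
  [0,0,-0.0583,0],
  [0,0,-0.0667,0],
  [0,0,-0.0733,0],
  [0,0,-0.08,0],
  [0,0,-0.0867,0],
  [0,0,-0.0933,0],
  [0,0,-0.0983,0],
  [0,0,-0.0983,0],
  [0,0,-0.0983,0],
])

```text
time: 19.35
ee_pos: [0.6103, 0.2745, 0.1642]
tcp_rot: [-180.0, 0.0, 90.0]
wrist_force: [-0.3, 0.8, -1.2]
opening: 0.0251
grasp_force: 39.5
```

In the tool's units: -1 cm is -0.0167, -0.9 cm is -0.015.

Emit:
servo_tool([
  [0,0,-0.005,0],
  [0,0,-0.01,0],
  [0,0,-0.0133,0],
  [0,0,-0.015,0],
  [0,0,-0.0167,0],
  [0,0,-0.0167,0],
  [0,0,-0.0167,0],
])

```text
time: 19.93
ee_pos: [0.6105, 0.2747, 0.1557]
tcp_rot: [179.9, -0.1, 90.0]
wrist_force: [-2.2, 0.2, 7.6]
opening: 0.0251
grasp_force: 40.3
```

Emit:
servo_tool([
  [0,0,0,0],
  [0,0,0,0],
  [0,0,0,0],
  [0,0,0,0],
  [0,0,0,0],
  [0,0,0,0],
], claw=0.4)

```text
time: 20.43
ee_pos: [0.6103, 0.2745, 0.1541]
tcp_rot: [-180.0, 0.0, 90.0]
wrist_force: [-0.1, -0.1, 0.2]
opening: 0.051
grasp_force: 0.0
```

In the tool's units: -53.95 cm is -0.8992, -53.5 cm is -0.8917, 0.248 rad is 0.062.

Emit:
servo_tool([
  [0,0,0.0667,0],
  [0,0,0.1333,0],
  [-0.0017,-0.0167,0.1667,0],
  [-0.0067,-0.075,0.1667,0.005],
  [-0.0133,-0.1417,0.1667,0.025],
  [-0.02,-0.2083,0.1667,0.05],
  [-0.0267,-0.275,0.1667,0.062],
  [-0.0333,-0.3417,0.1667,0.062],
  [-0.04,-0.4083,0.1667,0.062],
  [-0.0467,-0.475,0.1667,0.062],
  [-0.0533,-0.5417,0.15,0.062],
  [-0.06,-0.6083,0.1167,0.062],
  [-0.0667,-0.675,0.0833,0.062],
  [-0.0733,-0.7417,0.05,0.062],
  [-0.08,-0.8083,0.0167,0.062],
  [-0.0817,-0.8633,0,0.062],
  [-0.083,-0.8917,0,0.062],
  [-0.083,-0.8992,0,0.062],
  [-0.083,-0.8992,0,0.062],
  [-0.083,-0.8992,0,0.062],
])

```text
time: 22.1
ee_pos: [0.5607, -0.2646, 0.1546]
tcp_rot: [180.0, -0.0, 104.2]
wrist_force: [-0.1, 0.1, -0.1]
opening: 0.0514
grasp_force: 0.0
```

Run:
```python
from h import *
s=get_obs(); print(s['ee_pos'],s['wrist_force'])
a=snap('top','pics/t7.png'); b=snap('side','pics/s7.png')
L=[]
for n,i,p in(('side',b,(.61,.2745,.15)),('side',b,(.5603,-.2648,.1))):
    u,v=proj(n,p).astype(int); u0=u-30; v0=v-30; L.append(cv2.resize(i[v0:v0+60,u0:u0+60,::-1],(400,400),interpolation=cv2.INTER_CUBIC)); print(n,u0,v0)
cv2.imwrite('pics/c7.png',np.hstack(L))
```

```text
[ 0.56071498 -0.26459521  0.15460493] [-0.11327525  0.14241477 -0.11839273]
side 135 188
side 245 98
```

View pics/c7.png

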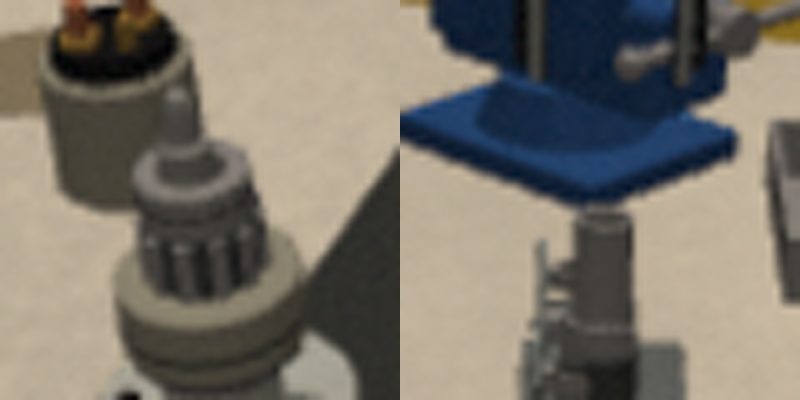

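The collar sits on the pinion, and the tube's top at (604,222) lies under the open fingers. Descend and grip firmly.

In the tool's units: -8.6 cm is -0.1433, -7.5 cm is -0.125.

Emit:
servo_tool([
  [0,0,-0.0333,0],
  [0,0,-0.0667,0],
  [0,0,-0.1,0],
  [0,0,-0.125,0],
  [0,0,-0.1433,0],
  [0,0,-0.1433,0],
  [0,0,-0.1433,0],
])

```text
time: 22.78
ee_pos: [0.5607, -0.2642, 0.0687]
tcp_rot: [-180.0, -0.0, 104.3]
wrist_force: [0.8, -1.0, -0.0]
opening: 0.0515
grasp_force: 0.0
```

Emit:
servo_tool([
  [0,0,0,0],
  [0,0,0,0],
  [0,0,0,0],
  [0,0,0,0],
  [0,0,0,0],
  [0,0,0,0],
  [0,0,0,0],
  [0,0,0,0],
], claw=1, force=80)

```text
time: 23.45
ee_pos: [0.5612, -0.2653, 0.07]
tcp_rot: [179.9, 0.1, 104.2]
wrist_force: [-0.6, 0.7, 7.1]
opening: 0.0235
grasp_force: 79.1
```

In the tool's units: -6.3 cm is -0.105, -1.6 cm is -0.0267.

Emit:
servo_tool([
  [-0.0067,-0.0017,0.0017,0],
  [-0.0133,-0.0033,0.0017,0],
  [-0.02,-0.005,0.0017,0],
  [-0.0267,-0.0067,0.0017,0],
  [-0.0333,-0.0083,0.0017,0],
  [-0.04,-0.01,0.0017,0],
  [-0.0467,-0.0117,0.0017,0],
  [-0.055,-0.0138,0.0017,0],
  [-0.0633,-0.0158,0.0017,0],
  [-0.0717,-0.018,0.0017,0],
  [-0.08,-0.02,0.0017,0],
  [-0.0883,-0.0222,0.0017,0],
  [-0.0967,-0.0242,0.0017,0],
  [-0.105,-0.0263,0.0017,0],
  [-0.105,-0.0263,0.0017,0],
  [-0.105,-0.0263,0.0017,0],
])

```text
time: 24.78
ee_pos: [0.4965, -0.2807, 0.0684]
tcp_rot: [-179.9, -0.1, 104.2]
wrist_force: [1.1, -0.5, -2.7]
opening: 0.0239
grasp_force: 79.1
```

In the tool's units: 54.5 cm is 0.9083, 52 cm is 0.8667, -0.248 rad is -0.062.

Emit:
servo_tool([
  [0,0,0.0333,0],
  [0,0,0.1,0],
  [0,0,0.1667,0],
  [0,0,0.2333,0],
  [0.0033,0.0167,0.2917,0],
  [0.0133,0.0667,0.3333,0],
  [0.0267,0.13,0.3467,0],
  [0.0383,0.1933,0.3467,0],
  [0.0517,0.2567,0.3467,-0.0125],
  [0.065,0.32,0.3467,-0.025],
  [0.0783,0.3833,0.3467,-0.0375],
  [0.0917,0.4467,0.3467,-0.05],
  [0.1033,0.51,0.3467,-0.062],
  [0.1167,0.5733,0.3467,-0.062],
  [0.13,0.6367,0.3467,-0.062],
  [0.1417,0.7,0.3467,-0.062],
  [0.155,0.7633,0.3467,-0.062],
  [0.1667,0.8233,0.3467,-0.062],
  [0.1767,0.8667,0.3467,-0.062],
  [0.185,0.9083,0.3467,-0.062],
])

```text
time: 26.45
ee_pos: [0.6085, 0.2664, 0.2761]
tcp_rot: [-179.9, 0.1, 90.1]
wrist_force: [-0.4, 0.0, -2.2]
opening: 0.0238
grasp_force: 79.4
```

In the tool's units: 1 cm is 0.0167, 0.2 cm is 0.0033.

Emit:
servo_tool([
  [0.0033,0.0167,0,0],
  [0.0033,0.0167,0,0],
  [0.0033,0.0167,0,0],
  [0.0033,0.0167,0,0],
  [0.0033,0.0167,0,0],
])

```text
time: 26.87
ee_pos: [0.6106, 0.273, 0.2777]
tcp_rot: [180.0, 0.0, 89.9]
wrist_force: [-0.4, 0.5, -2.5]
opening: 0.024
grasp_force: 79.5
```

Run:
```python
from h import *
s=get_obs(); print(s['ee_pos'],s['wrist_force'])
a=snap('top','pics/t8.png'); b=snap('side','pics/s8.png')
L=[]
for n,i in(('top',a),('side',b)):
    u,v=proj(n,(.61,.2745,.22)).astype(int); u0=max(u-40,0); v0=max(0,v-45); L.append(cv2.resize(i[v0:v0+80,u0:u0+80,::-1],(400,400),interpolation=cv2.INTER_CUBIC)); print(n,u0,v0)
cv2.imwrite('pics/c8.png',np.hstack(L))
```

```text
[0.61058047 0.27295018 0.27766346] [-0.41415777  0.48533402 -2.45927048]
top 60 111
side 119 135
```

View pics/c8.png

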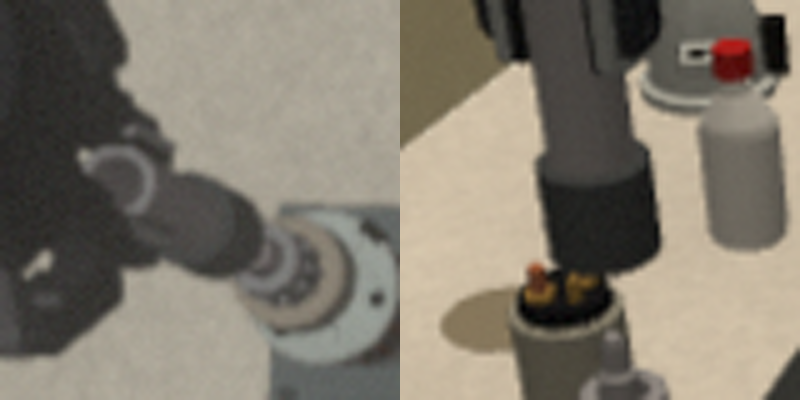

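Run:
```python
from h import *
for z in (.2142,.2462,.29,.184):
    p=proj('side',(.6106,.273,z)); q=proj('top',(.6106,.273,z)); print(z,((p-[119,135])/.2+[400,0]).round(0),((q-[60,111])/.2).round(0))
print('top rim',proj('top',(.6106,.273,.3062)).round(1), onz('top',60+127*.2,111+179*.2,.3062))
```

```text
0.2142 [605. 244.] [213. 230.]
0.2462 [592. 151.] [179. 214.]
0.29 [571.  14.] [127. 189.]
0.184 [618. 326.] [243. 245.]
top rim [ 81.4 146.8] [0.6104819  0.26640686 0.3062    ]
```

The tube hangs practically vertical, with its thick end at about (605,243), matching the predicted axis. Lower it over the shaft.

In the tool's units: -4.3 cm is -0.0717, -2.5 cm is -0.0417.

Emit:
servo_tool([
  [0,0,-0.0167,0],
  [0,0,-0.0333,0],
  [0,0,-0.0417,0],
  [0,0,-0.0483,0],
  [0,0,-0.055,0],
  [0,0,-0.0617,0],
  [0,0,-0.0667,0],
  [0,0,-0.0717,0],
  [0,0,-0.0717,0],
  [0,0,-0.0717,0],
])

```text
time: 27.8
ee_pos: [0.6105, 0.2742, 0.2343]
tcp_rot: [-180.0, 0.0, 90.0]
wrist_force: [-0.5, 0.6, -3.2]
opening: 0.0239
grasp_force: 79.5
```

In the tool's units: -0.8 cm is -0.0133, -0.7 cm is -0.0117.

Emit:
servo_tool([
  [0,0,-0.0033,0],
  [0,0,-0.0067,0],
  [0,0,-0.01,0],
  [0,0,-0.0117,0],
  [0,0,-0.0133,0],
  [0,0,-0.0133,0],
  [0,0,-0.0133,0],
])

```text
time: 28.38
ee_pos: [0.6106, 0.2742, 0.227]
tcp_rot: [179.9, -0.0, 90.0]
wrist_force: [-1.0, -0.1, 2.8]
opening: 0.0239
grasp_force: 80.0
```

In the tool's units: -0.1 cm is -0.0017, -0.05 cm is -0.0008.

Emit:
servo_tool([
  [0,0,-0.0008,0],
  [0,0,-0.0017,0],
  [0,0,-0.0017,0],
  [0,0,-0.0017,0],
])

```text
time: 28.72
ee_pos: [0.6107, 0.2743, 0.2269]
tcp_rot: [179.9, -0.1, 90.0]
wrist_force: [-1.0, -0.7, 8.1]
opening: 0.0238
grasp_force: 80.9
```

Emit:
servo_tool([
  [0,0,0,0],
  [0,0,0,0],
  [0,0,0,0],
  [0,0,0,0],
  [0,0,0,0],
  [0,0,0,0],
  [0,0,0,0],
], claw=0.4)

```text
time: 29.3
ee_pos: [0.6105, 0.2742, 0.2251]
tcp_rot: [-180.0, 0.0, 90.0]
wrist_force: [0.2, -0.4, 0.0]
opening: 0.0514
grasp_force: 0.0
```

In the tool's units: -18 cm is -0.3, -16 cm is -0.2667.

Emit:
servo_tool([
  [0,0,0.0333,0],
  [0,0,0.0833,0],
  [0,0,0.15,0],
  [-0.0167,-0.0167,0.1667,0],
  [-0.0667,-0.0667,0.1667,0],
  [-0.1167,-0.1167,0.1667,0],
  [-0.1667,-0.1667,0.1667,0],
  [-0.2167,-0.2167,0.1667,0],
  [-0.2667,-0.2667,0.1667,0],
  [-0.3,-0.3,0.1667,0],
  [-0.3,-0.3,0.1667,0],
  [-0.3,-0.3,0.1667,0],
])

```text
time: 30.3
ee_pos: [0.4297, 0.0933, 0.3265]
tcp_rot: [179.8, -0.0, 89.9]
wrist_force: [-0.4, -0.3, -0.2]
opening: 0.0513
grasp_force: 0.0
```

Run:
```python
from h import *
s=get_obs(); print(s['time'],s['ee_pos'],s['wrist_force'])
a=snap('top','pics/t9.png'); b=snap('side','pics/s9.png')
u,v=proj('side',(.61,.2745,.15)).astype(int); c=cv2.resize(b[v-75:v+45,u-60:u+60,::-1],(400,400),interpolation=cv2.INTER_CUBIC)
f=lambda i: cv2.resize(i[:,:,::-1],(400,300),interpolation=cv2.INTER_AREA)
cv2.imwrite('pics/c9.png',np.hstack([np.vstack([f(a),f(b)]),np.vstack([c,np.zeros((200,400,3),np.uint8)])]))
for z in (.163,.195,.255):
    print(z,((proj('side',(.6105,.2745,z))-[u-60,v-75])*400/120).round())
```

```text
30.3 [0.42970108 0.09329002 0.3265076 ] [-0.43665338 -0.2500639  -0.18189045]
0.163 [196. 229.]
0.195 [187. 173.]
0.255 [170.  58.]
```

View pics/c9.png

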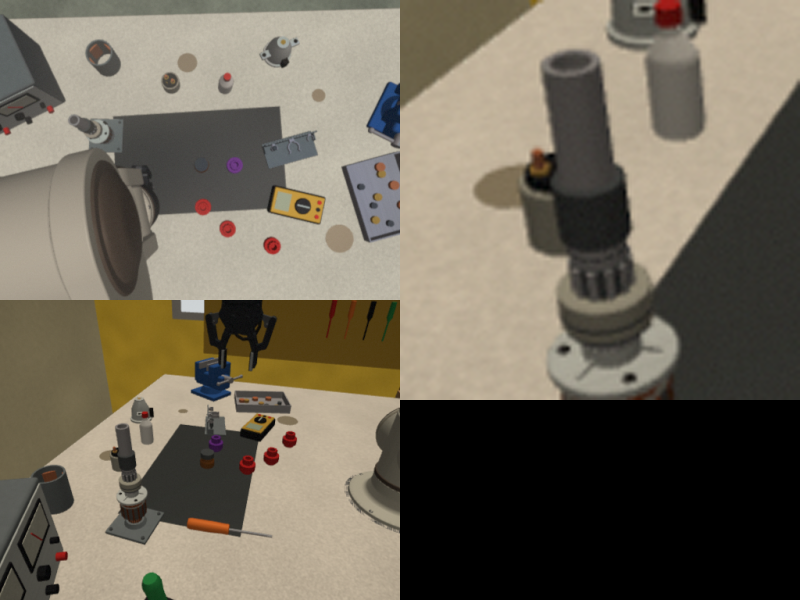

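The tube stands upright over the shaft, with its top at crop (571,62) against a predicted (570,58). The stack is seated, the bystanders are where they were, and the gripper is clear.

```bash
python3 -c "
from workcell import *
print(job_done())"
```

```text
the job is handed in; nothing more can be done
None
```

Job handed in at about 30 s: plate, drive and collar went onto the shaft in that order, the driver tube stands thick end down on the collar, and the last pictures showed everything released and the bystanders where they were.

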